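# Clamp the plate and click the inspection slide into its viewing notch

### The arm

A 7-joint arm with a two-finger parallel gripper is mounted at the origin on the work surface. World frame = base frame: x ahead of the robot, y to its left, z up, the work surface at z = 0. Lengths are in m, angles in rad, forces in N, time in s.
With the tool pointing down it reaches from about 0.4 to 0.875 m from the base axis. Payload 19.3 kg.
Tool frame: the origin (TCP) lies between the finger pads; the fingertips stand 17 mm ahead of it and the grasp point (between the pads) lies 2 mm behind it; z points along the fingers, x is the direction in which the jaws open and shut, and the axes are right-handed (so a half turn about z gives the same grasp; the last joint's range is limited). The gripper opens to 85 mm and grips with 20 to 120 N. Pads are 22 mm wide; open, the fingers measure 114 mm over their backs; the gripper's body (76 mm by 85 mm) begins 54 mm behind the grasp point. The pads swing forward as they close: fully open they stand 13 mm farther back than shut.
Start: joints at [-1.393, 0.521, -0.036, 1.599, 0.021, 1.021, -0.113], TCP at [0.153, 0.606, 0.248] pointing down, gripper open.
Joint ranges: [-2.91, 2.91], [-0.3, 2.13], [-1.5, 1.42], [0.17, 2.43], [-1.26, 4.41], [0.16, 1.93], [-2.52, 2.52]. Speed limits (rad/s): [1.89, 1.89, 2.39, 2.39, 3.01, 3.01, 3.01].

### API

Orientations are given as [roll, pitch, yaw] about the fixed x, y, z axes, in that order (R = Rz(yaw) Ry(pitch) Rx(roll)).
In Python, from workcell import bot gives the robot as it stands. The module is installed in compiled form; this text tells all that it offers.
- The arm moves only by the tool arm_command, never from a script. Its argument "targets" is a list of rows, each a list of 6 numbers: the shift along the tool's x, y, z in mm, then the turn, a rotation vector about the tool's x, y, z in degrees. In form: [[x, y, z, wx, wy, wz], ...]. A call has 1 to 8 rows; each row shifts and turns the pose as measured when the row begins, along the tool's axes as they then stand; what a row does not reach is not made up. A row lasts 1/10 s, in which the tool goes at most 50 mm and 8.59 degrees, less where a joint would pass 70% of its speed; a pose out of reach is approached as far as the arm can. A call is refused whole if a number of a shift passes 50 or a number of a turn 8.59, either way. A call with a gripper value outside its range is refused whole. "grip" is the opening in per cent of the stroke, from 0 (shut) to 100 (fully open), set as the call begins (left out, the last holds). The fingers move at their own pace and stop on an object; "grip_force" is the grip in N (left out, the last holds). Time passes only in rows, so rows that do not move let the fingers close. It gives the time, the measured TCP pose, the force and the opening at its end, in the units of the state.
- bot.observe(): the state, without advancing time (a new reading comes with each control period).
- bot.grab_frame(name): name is "scene" or "top" or "wrist"; returns a dict with "color" (384x512x3 uint8, red, green, blue), "depth" (384x512 float32, m along the optical axis (not along the pixel's ray), 0 where there is no reading), "fov_y" (degrees; the focal length in pixels is half the picture's height over the tangent of half this angle, whatever the lens; pixels are square), "cx", "cy" (the principal point, pixels), "R" (3x3) and "t" (3): a world point X has camera coordinates R X + t; the wrist camera has in their place "hand_eye" (4x4, takes a point from camera to tool coordinates, whose origin is the TCP and whose axes are the tool frame's). Camera axes: x right, y down, z forward; pixel columns grow to the right and rows downward; lengths in m; the calibration is good to about 2 mm. A picture is of the moment at which its call begins: read the wrist's pose just before it.
- bot.job_done(): hands the job in, once; it reports no verdict.
The state is a dict: "clock": time; "qpos": joint angles; "qd": joint speeds; "joint_efforts": joint torques, N m; "position": TCP position; "tool_rot": TCP orientation; "force": force on the tool from outside, world axes, zero at the start; "moment": the same for the moment, N m; "grip_width": finger opening in m.
Only numpy, scipy, OpenCV 4.12 (cv2) and the standard library are available. Lean on these libraries where they do the work, as an engineer would, in place of code of your own. Each camera call takes 0.05 s, during which the arm holds its last target. There are 200 camera calls.

### The job

Get the engraved copper plate ready for viewing: first press the sprung clamp lever on the sliding carriage down until it clicks and stays down by itself, and take the fingers off it. Then take the carriage by its round knob and slide it along the rails towards the lens until its ball drops into the one notch of the rail, and finish there still gripping the knob, holding the carriage still in the notch. Do not move the carriage off before the plate is clamped, and leave the other things on the bench where they are.

Things in the scene. Friction and masses are not known exactly. Their poses are not given: they have to be found in the camera images.
- stage_base: Dark steel base of the slide, 165 mm deep (x), 400 mm wide (y), fixed; origin on the bench under the middle of its rails. +y is the way the carriage slides to the notch; -x roughly faces the robot. A white lens tube on a 200 mm stand at its far edge, 40 mm along +y, leans towards the rails; its lower end is 82 mm behind the origin and 112 mm up.
- carriage (a joint): Travel of the aluminium carriage along the base's +y (m): 0 at one stop, 0.24 at the other. Starts between 0 and 0.03. Its plate is 180 mm deep, 100 mm wide, top 42 mm above the bench. Drag about 1 N. The notch, cut in the thin flat strip nearest the robot, is covered by the carriage as it comes; it lies at a reading between 0.13 and 0.19, different each run: feel for it.
- plunger (a joint): Drop of the carriage's sprung ball (m): about 0.001 on the flat of the rail strip, about 0.005 in the middle of the only V notch (mouth 13 mm long), 0.8 mm less per mm off the middle. Up to the middle the ball draws the carriage on with about 9 N, past it it resists with 9 N. Its steel pin, 10 mm across, stands 13 mm out of the carriage top 37 mm behind the knob and sinks by this much.
- knob: Upright round black knob on the carriage's near edge, 24 mm in diameter, 46 mm tall; origin at the centre of its foot on the carriage top (42 mm above the bench), axes as the base. Grasped to slide and hold the carriage. The caught lever's tip is 67 mm behind it; nothing stands beside it along the slide.
- knob_grip (a point): Point on the knob's axis 26 mm above its foot: a good grip height.
- lever (a joint): Angle of the steel clamp lever on the carriage (rad): 0 standing up as the spring leaves it, about 0.43 when caught by its ball catch, 0.50 hard down. It springs back up unless pressed past about 0.40. The tip takes some 2 N at first and up to about 5 N before the click.
- lever_tip (a point): Middle of the upper face of the lever's square tip plate (22 by 22 mm, 6 mm thick): press here from above. The lever is hinged at its far end (+x of the base), 80 mm from the tip. Standing up, the tip face is about 114 mm above the bench; caught, 79 mm, and about 10 mm nearer to the robot (along the base's -x); hard down 76 mm.
- loupe: Black eye loupe, 40 mm across, 34 mm tall, loose on the bench; origin under its middle. Leave alone.
- jar: Small jar with lid, 52 mm across, 60 mm tall, loose on the bench; origin under its middle. Leave alone.
- tweezers: Steel tweezers, 130 mm long, 7 mm high, lying loose in front of the slide; origin under the middle. Leave alone.
- brush: Wooden brush, 150 mm long, lying loose in front of the slide; origin under its middle. Leave alone.
- wax_block: Yellow wax block, 35 x 28 x 22 mm, loose beside the slide; origin under its middle. Leave alone.
- copper_blank: Bare copper blank, 50 x 36 x 6 mm, loose beside the slide; origin under its middle. Leave alone.

How it is judged:
By the outcome, as a careful person would: the job done as asked, in the order asked, and still so for the second after the job is handed in, while the arm keeps its last pose, push and grip.
It also fails if it takes over 64 s, if anything falls off the work surface, if the arm or the gripper's body presses on something with over 40 N, if the wrist force passes 120 N, or if a joint passes its speed limit or range.

## Working session

There is one attempt and no reset: what is moved stays moved. The work goes in short steps, Python scripts to look and compute and a tool call to move; the robot and the scene stay as the last step left them, time stands still between calls to the robot, and variables do not carry over. Pictures are saved under pics/ and viewed, about 8 in all and at most 12, crops included, and the job is handed in when it is done.

Besides the shell and the picture viewer there is one more tool, called after "Call:" by a JSON object that holds its "op" and its "data", one argument or row to a line. arm_command: Moves the arm, as the interface text tells. Its arguments: {"type":"object","properties":{"targets":{"type":"array"},"grip":{"type":"number"},"grip_force":{"type":"number"}},"required":["targets"]}

```bash
mkdir -p pics
cat > h.py <<'E'
import numpy as np, cv2
from workcell import bot
def K(f):
    F=f["color"].shape[0]/2/np.tan(np.radians(f["fov_y"])/2); return F,f["cx"],f["cy"]
def cloud(f):
    F,cx,cy=K(f); d=f["depth"]; v,u=np.mgrid[:d.shape[0],:d.shape[1]]
    P=np.stack([(u-cx)/F*d,(v-cy)/F*d,d],-1)
    return (P-f["t"])@f["R"]   # R^T (P-t)
def ray(f,u,v,z):
    F,cx,cy=K(f); R=np.array(f["R"]);t=np.array(f["t"]); o=-R.T@t; r=R.T@np.array([(u-cx)/F,(v-cy)/F,1]); return o+r*(z-o[2])/r[2]
E
python3 - <<'E'
from h import *
o=bot.observe(); print(o)
for n in("top","scene"):
    f=bot.grab_frame(n); np.savez(n,**f); cv2.imwrite(f"pics/{n}.png",f["color"][...,::-1]); print(n,f["fov_y"],f["cx"],f["cy"],f["R"],f["t"])
E
```

```text
{'clock': 0.0, 'qpos': array([-1.3932394 ,  0.52198942, -0.03629032,  1.59997192,  0.02121946,
        1.02108217, -0.11281115]), 'qd': array([-1.06898737e-03,  3.64572291e-04,  6.08094262e-04,  7.06053210e-05,
       -8.96027061e-04, -1.79924951e-04, -1.09421387e-03]), 'joint_efforts': array([-1.98527996e-03, -9.27097178e+01,  1.97877042e+00, -3.69920325e+01,
        1.77738396e-02,  8.09997349e-03,  1.55578709e-05]), 'position': array([0.15325491, 0.60561619, 0.24775438]), 'tool_rot': array([3.14148311e+00, 1.06011062e-03, 1.32299559e+00]), 'force': array([-0.06468333,  0.6447416 , -0.28486889]), 'moment': array([0.01858001, 0.03972372, 0.01391174]), 'grip_width': 0.08523897316782454}
top 54.516039050422755 252.02597034726332 193.85408190096967 [[-0.0152909  -0.99987168 -0.00477713]
 [-0.99554672  0.01566889 -0.09295818]
 [ 0.0930211   0.00333444 -0.99565855]] [0.04202728 0.56883896 1.05160398]
scene 44.25413850510948 258.78076301703743 191.43330236338448 [[-0.71906367  0.69459479  0.02203453]
 [ 0.3531184   0.39249902 -0.84926551]
 [-0.59854393 -0.60289517 -0.52750599]] [ 0.36990745 -0.13554503  1.64044006]
```

View pics/top.png

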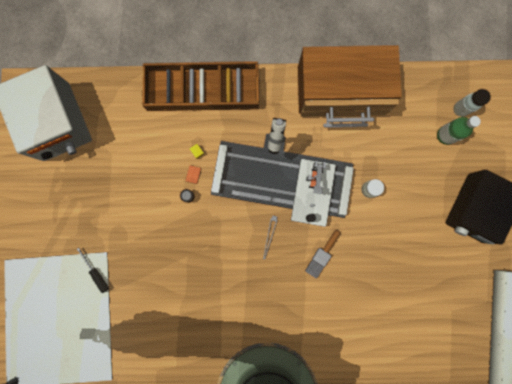

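View pics/scene.png

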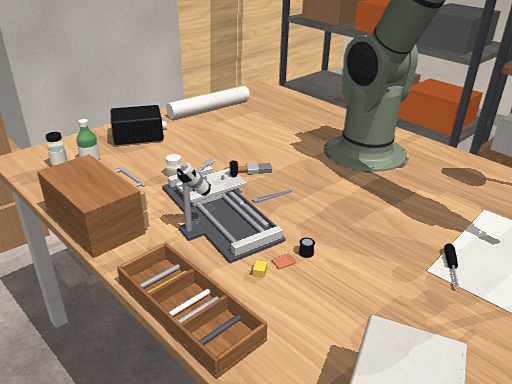

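The top view shows the carriage at about (315,190), with the knob near (313,217), the lever near (318,178) and the lens tube at (277,135). The slide runs leftwards in the image (+y), and the tweezers (270,237) and brush (323,253) lie in front. Next I'll measure with the depth and an enlarged crop.

Run:
```python
from h import *
f=dict(np.load("top.npz")); P=cloud(f); c=f["color"].astype(int)
cv2.imwrite("pics/crop.png",cv2.resize(f["color"][130:240,200:370,::-1],None,fx=4.6,fy=4.6,interpolation=cv2.INTER_CUBIC))
sub=np.zeros(P.shape[:2],bool); sub[135:235,205:365]=1
z=P[...,2]
# base: dark pixels / low heights
m=sub&(z>0.006)&(z<0.06)
r=cv2.minAreaRect(P[m][:,:2].astype(np.float32)); print("base+carr rect",r)
m=sub&(abs(z-0.042)<0.004)&(c.min(-1)>120); m=cv2.morphologyEx(m.astype(np.uint8),cv2.MORPH_OPEN,np.ones((3,3)))>0
n,l,s,_=cv2.connectedComponentsWithStats(m.astype(np.uint8))
for i in range(1,n):
    if s[i][4]>60: print(s[i],cv2.minAreaRect(P[l==i][:,:2].astype(np.float32)),P[l==i].mean(0))
m=sub&(z>0.07)
n,l,s,_=cv2.connectedComponentsWithStats(m.astype(np.uint8))
for i in range(1,n):
    if s[i][4]>5: print("high",s[i],P[l==i].mean(0),P[l==i].min(0),P[l==i].max(0))
np.set_printoptions(linewidth=250)
print((z[155:226:1,300:336:2]*1000).astype(int))
```

```text
base+carr rect ((0.600433349609375, -0.0720893144607544), (0.4486422836780548, 0.284828782081604), 86.53535461425781)
[ 292  159   39   67 1234] ((0.5713775753974915, -0.1418408900499344), (0.09906961023807526, 0.17868155241012573), 79.21238708496094) [ 0.55628094 -0.12893905  0.04140133]
[326 168   8  24 121] ((0.6064688563346863, -0.18800555169582367), (0.019757913425564766, 0.06733272969722748), 82.75160217285156) [ 0.60753982 -0.18953217  0.04122861]
high [268 135  17  19 244] [ 0.68854426 -0.02949703  0.15407733] [ 0.46912704 -0.05206298  0.11572548] [0.70917541 0.0296023  1.1001175 ]
high [308 160  19  34 242] [ 0.60726285 -0.14562415  0.09974028] [ 0.46912704 -0.17128046  0.07129492] [0.65487137 0.0296023  1.1001175 ]
high [307 213  10   9  69] [ 0.49689861 -0.1227994   0.11559279] [ 0.46912704 -0.13970889  0.07098255] [0.50914746 0.0296023  1.1001175 ]
[[13 13 13 ...  2  0  0]
 [10 12 13 ...  0 -1 -2]
 [11 10  8 ... -1 -1 -1]
 ...
 [-2 -2 -1 ...  2  0  0]
 [ 2 -1  3 ... -1  2  0]
 [-1  0 -4 ...  4 -2  1]]
```

View pics/crop.png

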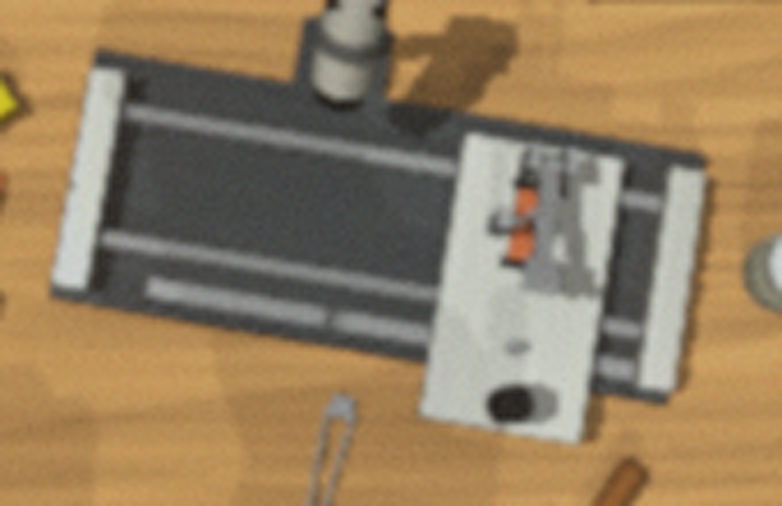

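Run:
```python
from h import *
f=dict(np.load("top.npz"))
q=lambda a,b,z: ray(f,200+(a+.5)/4.6-.5,130+(b+.5)/4.6-.5,z)
def ang(a,b,n): d=a-b; print(n,np.degrees(np.arctan2(d[0],d[1])))
ang(q(130,112,.03),q(655,203,.03),"rail far"); ang(q(150,288,.025),q(635,370,.025),"strip"); ang(q(55,292,.01),q(665,400,.01),"near edge")
ang(q(420,412,.042),q(580,442,.042),"carr near"); ang(q(466,135,.042),q(622,160,.042),"carr far")
P=cloud(f); c=f["color"].astype(int); z=P[...,2]
yb=np.array([np.sin(np.radians(10)),np.cos(np.radians(10))]);xb=np.array([yb[1],-yb[0]])
m=np.zeros(z.shape,bool); m[210:224,305:320]=1
k=m&(c.max(-1)<60); v,u=np.nonzero(k); print("knob px",u.mean(),v.mean(),k.sum())
kn=ray(f,u.mean(),v.mean(),.080);print("knob",kn, P[k].mean(0), np.median(P[k],0))
pin=q(516,346,.054); tip=q(543,282,.110); notch=q(330,320,.02)
for n,p in dict(pin=pin,tip=tip,notch=notch).items():
  d=(p-kn)[:2]; print(n,p,"rel knob base x,y",d@xb,d@yb)
L=(z>.075)&(z<.2); L[:155]=0;L[200:]=0;L[:,:300]=0
for zz in range(158,200):
  w=L[zz]; 
  if w.any(): print(zz,np.nonzero(w)[0][[0,-1]],(z[zz][w]*1000).astype(int))
f=bot.grab_frame("scene"); cv2.imwrite("pics/s2.png",cv2.resize(f["color"][140:260,150:300,::-1],None,fx=5,fy=5,interpolation=cv2.INTER_CUBIC))
```

```text
rail far 10.88957485795965
strip 10.53291178851138
near edge 10.963315230562639
carr near 11.505792530865465
carr far 10.172884783378056
knob px 310.5581395348837 217.5581395348837 43
knob [ 0.49690712 -0.12582247  0.08      ] [ 0.49620467 -0.12121519  0.10913237] [ 0.4960688  -0.12371694  0.08693771]
pin [ 0.53326403 -0.13428812  0.054     ] rel knob base x,y 0.037274615514136224 -0.0020237345297434476
tip [ 0.56675523 -0.14228441  0.11      ] rel knob base x,y 0.07164555043251197 -0.004082851705387896
notch [ 0.55362802 -0.02269403  0.02      ] rel knob base x,y 0.037951116274300284 0.11141115975342668
160 [316 316] [85]
161 [316 318] [91 86 88]
162 [315 326] [76 87 84 84 87 89]
163 [315 325] [78 85 88 77 79 89 84]
164 [314 325] [79 87 88 90 80 80 80 76 79 84 84 85]
165 [315 325] [87 86 87 78 77 81 80 79 85 86 88]
166 [315 325] [81 85 81 81 83 79 79 80 86 89 84]
167 [318 325] [82 79 83 81 76 88 86 88]
168 [318 324] [84 87 82 79 75 75]
169 [318 487] [85 81 86 86 75 83 87 89 95]
170 [317 489] [83 83 85 89 85 79 84 91 93 92 93 94 93]
171 [317 491] [84 88 91 92 87 78 80 87 87 92 93 98 
[... 3851 characters left out ...]
 93 93 92 93 96 95 94 95 95 95 94 91 96 95 94 96 95 95 97
 90 94 95 93 92 93 93 97 94 96 95 94 92 91 93 95 95 92]
196 [469 511] [77 83 85 91 91 90 95 95 97 94 91 95 92 94 94 94 95 96 94 97 92 93 92 94
 92 95 94 92 94 96 93 92 94 93 93 95 95 92 96 93 96 93 91]
197 [469 511] [83 86 85 92 90 94 94 92 93 92 95 90 93 96 93 94 93 91 92 94 91 93 90 96
 91 91 92 95 91 94 93 94 93 93 92 95 91 94 92 91 95 95 95]
198 [469 511] [81 84 91 91 93 96 93 90 92 92 91 94 93 95 92 94 96 94 94 92 95 95 92 95
 95 96 96 92 94 95 95 98 95 94 95 92 93 93 97 95 93 94 94]
199 [468 511] [79 82 87 91 94 95 91 97 93 93 98 95 94 93 96 91 93 94 91 93 94 95 92 92
 94 95 94 94 96 93 95 93 94 93 97 95 94 95 94 96 97 96 93 96]
```

View pics/s2.png

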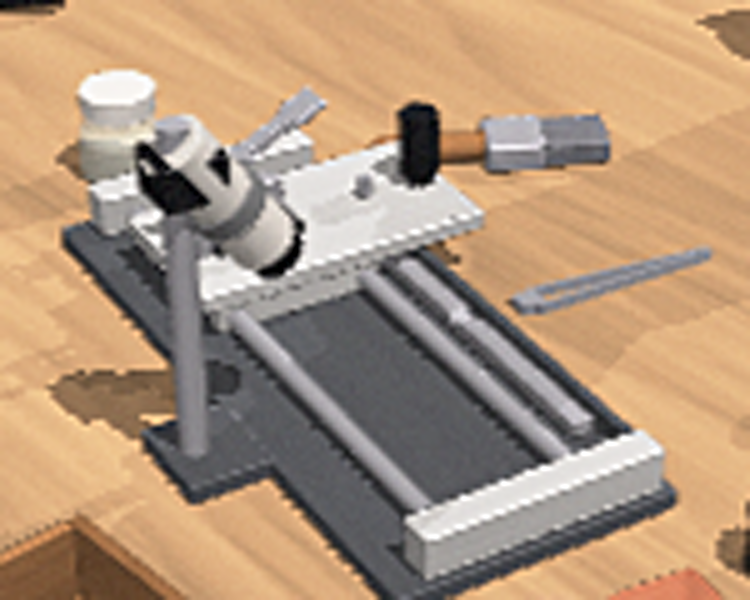

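The close-up shows the lever standing, the knob clear on both sides along the slide, and the notch in the near strip. Estimates:
- **Slide yaw:** about -10.9°.
- **Knob:** (0.497, -0.126).
- **Lever tip:** (0.572, -0.141).
- **Notch:** roughly 110 mm along +y from the knob.

I'll move over with the fingers shut.

Call:
{"op": "arm_command", "data": {
  "targets": [
    [0,0,0,0,0,-3.3],
    [-36,30,0,0,0,0],
    [-36,30,0,0,0,0],
    [-36,30,0,0,0,0],
    [-36,30,0,0,0,0],
    [-36,30,0,0,0,0],
    [-36,30,0,0,0,0],
    [-36,30,0,0,0,0]
  ],
  "grip": 0,
  "grip_force": 30
}}

```text
clock: 0.95
position: [0.3133, 0.3124, 0.2454]
tool_rot: [-3.139, 0.002, 1.392]
force: [1.2, 0.6, -0.7]
grip_width: 0.0
```

Call:
{"op": "arm_command", "data": {
  "targets": [
    [-36,31,0,0,0,0],
    [-36,31,0,0,0,0],
    [-36,31,0,0,0,0],
    [-36,31,0,0,0,0],
    [-36,31,0,0,0,0],
    [-36,31,0,0,0,0],
    [-36,31,0,0,0,0],
    [-36,31,0,0,0,0]
  ]
}}

```text
clock: 1.75
position: [0.5111, -0.0301, 0.2464]
tool_rot: [-3.141, 0.0, 1.394]
force: [0.6, 1.4, 0.8]
grip_width: 0.0001
```

Call:
{"op": "arm_command", "data": {
  "targets": [
    [-30,26,0,0,0,0],
    [0,0,0,0,0,0]
  ]
}}

```text
clock: 1.95
position: [0.5334, -0.0718, 0.2461]
tool_rot: [3.141, 0.002, 1.387]
force: [-1.3, 1.1, -0.5]
grip_width: 0.0
```

Call:
{"op": "arm_command", "data": {
  "targets": [
    [-32,27,0,0,0,0],
    [-29,24,0,0,0,0],
    [0,0,30,0,0,0],
    [0,0,30,0,0,0],
    [0,0,22,0,0,0],
    [0,0,0,0,0,0]
  ]
}}

```text
clock: 2.55
position: [0.5736, -0.1436, 0.1608]
tool_rot: [3.142, 0.002, 1.387]
force: [-0.8, 0.9, 0.8]
grip_width: 0.0
```

```bash
cat >> h.py <<'E'
from scipy.spatial.transform import Rotation as Ro
def tool(target=None):
    o=bot.observe(); R=Ro.from_euler("xyz",o["tool_rot"]).as_matrix(); p=o["position"]
    print("t",o["clock"],"p",p.round(4),"F",o["force"].round(1),"w",o["grip_width"].round(4))
    if target is not None: print("tool mm",(R.T@(np.array(target)-p)*1000).round(1))
    return R,p
E
python3 - <<'E'
from h import *
R,p=tool([.5715,-.1415,.131])
f=bot.grab_frame("wrist"); F,cx,cy=K(f); np.savez("w1",R=R,p=p,**f)
cv2.imwrite("pics/w1.png",f["color"][...,::-1])
E
```

```text
Traceback (most recent call last):
  File "h.py", line 14, in tool
    print("t",o["clock"],"p",p.round(4),"F",o["force"].round(1),"w",o["grip_width"].round(4))
                                                                    ^^^^^^^^^^^^^^^^^^^^^
AttributeError: 'float' object has no attribute 'round'
```

```bash
sed -i 's/o\["grip_width"\].round(4)/round(o["grip_width"],4)/' h.py
python3 - <<'E'
from h import *
R,p=tool([.5715,-.1415,.131])
f=bot.grab_frame("wrist"); F,cx,cy=K(f); np.savez("w1",R=R,p=p,**f)
cv2.imwrite("pics/w1.png",f["color"][...,::-1])
E
```

```text
t 2.55 p [ 0.5736 -0.1436  0.1608] F [-0.8  0.9  0.8] w 0.0
tool mm [ 1.7 -2.5 29.8]
```

View pics/w1.png

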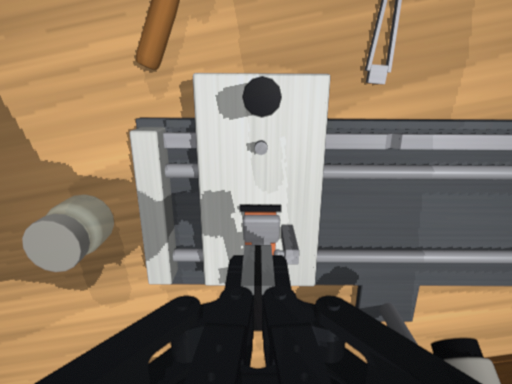

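Wrist view: the knob is at (262,97), the pin at (261,148), the lever tip plate at about (262,229) just ahead of the fingertips, and the notch at (395,141) on the strip.

Run:
```python
from h import *
f=dict(np.load("w1.npz")); F,cx,cy=K(f); H=f["hand_eye"]; R,p=f["R"],f["p"]
def wr(u,v,z):
    o=R@H[:3,3]+p; r=R@H[:3,:3]@np.array([(u-cx)/F,(v-cy)/F,1]); return o+r*(z-o[2])/r[2]
d=f["depth"]; xb=np.array([.982,-.189]);yb=np.array([.189,.982])
def dz(u,v):
    q=d[v,u]; c=np.array([(u-cx)/F*q,(v-cy)/F*q,q,1]); return R@(H@c)[:3]+p
kn=wr(262,97,.088); print("knob",kn)
for n,(u,v,z) in dict(pin=(261,148,.054),notch=(395,141,dz(380,141)[2]),tip=(262,229,.113),ends=(148,200,.04)).items():
    q=wr(u,v,z); print(n,q.round(4),((q-kn)[:2]@xb).round(4),((q-kn)[:2]@yb).round(4))
for v in range(205,255,4): print(v,dz(262,v).round(4),end=";")
print(R.T@(np.array([*wr(262,229,.113)])-p)*1000)
a=wr(330,121,.01);b=wr(505,121,.01);print("ang",np.degrees(np.arctan2((b-a)[0],(b-a)[1])))
```

```text
knob [ 0.49686084 -0.1272718   0.088     ]
pin [ 0.5333 -0.1342  0.054 ] 0.0371 0.0001
notch [ 0.5538 -0.0243  0.022 ] 0.0365 0.1119
tip [ 0.5706 -0.1409  0.113 ] 0.075 0.0005
ends [ 0.5614 -0.2342  0.04  ] 0.0836 -0.0928
205 [ 0.5811 -0.142   0.0448];209 [ 0.5834 -0.1425  0.0477];213 [ 0.5865 -0.143   0.0487];217 [ 0.5616 -0.1393  0.1162];221 [ 0.5632 -0.1397  0.1181];225 [ 0.5655 -0.1401  0.1186];229 [ 0.5693 -0.1407  0.1158];233 [ 0.5725 -0.1413  0.1145];237 [ 0.576  -0.1419  0.1127];241 [ 0.5795 -0.1425  0.1111];245 [ 0.5627 -0.1399  0.1481];249 [ 0.5622 -0.1399  0.153 ];253 [ 0.5626 -0.14    0.1561];[ 2.11887238 -3.46381721 47.80167186]
ang 10.53031131506734
```

Call:
{"op": "arm_command", "data": {
  "targets": [
    [2,-4,10,0,0,0],
    [0,0,12,0,0,0],
    [0,0,5,0,0,0],
    [0,-1,5,0,0,0],
    [0,0,0,0,0,0]
  ]
}}

```text
clock: 3.1
position: [0.5709, -0.14, 0.1312]
tool_rot: [3.135, 0.001, 1.388]
force: [0.2, -0.1, -0.5]
grip_width: -0.0
```

Call:
{"op": "arm_command", "data": {
  "targets": [
    [0,-2,5,0,0,0],
    [0,-2,5,0,0,0],
    [0,-2,5,0,0,0],
    [0,-1,5,0,0,0],
    [0,0,0,0,0,0]
  ]
}}

```text
clock: 3.6
position: [0.5644, -0.139, 0.1105]
tool_rot: [3.133, 0.001, 1.388]
force: [-0.1, -0.1, 2.8]
grip_width: 0.0
```

Contact, with force building as expected. I'll continue down.

Call:
{"op": "arm_command", "data": {
  "targets": [
    [0,-1,5,0,0,0],
    [0,-1,5,0,0,0],
    [0,-1,3,0,0,0],
    [0,0,0,0,0,0]
  ]
}}

```text
clock: 4.0
position: [0.5614, -0.1383, 0.0962]
tool_rot: [3.133, 0.001, 1.388]
force: [-1.1, -0.0, 2.6]
grip_width: -0.0
```

Call:
{"op": "arm_command", "data": {
  "targets": [
    [0,0,2,0,0,0],
    [0,0,2,0,0,0],
    [0,0,0,0,0,0]
  ]
}}

```text
clock: 4.3
position: [0.5613, -0.1384, 0.0923]
tool_rot: [3.133, 0.001, 1.388]
force: [-3.3, 1.3, 10.3]
grip_width: -0.0002
```

Force jumped to 10 N at the hard-down height. I'll lift off and look.

Call:
{"op": "arm_command", "data": {
  "targets": [
    [0,0,-10,0,0,0],
    [0,0,-30,0,0,0],
    [0,0,-40,0,0,0],
    [0,0,0,0,0,0]
  ]
}}

```text
clock: 4.7
position: [0.5602, -0.1384, 0.1755]
tool_rot: [3.135, 0.001, 1.387]
force: [0.3, 0.1, -0.7]
grip_width: -0.0
```

```bash
cat >> h.py <<'E'
def wrist(name):
    R,p=tool(); f=bot.grab_frame("wrist"); np.savez(name,R=R,p=p,**f); cv2.imwrite(f"pics/{name}.png",f["color"][...,::-1]); return f,R,p
def wpt(f,R,p,u,v,z):
    F,cx,cy=K(f); H=f["hand_eye"]; o=R@H[:3,3]+p; r=R@H[:3,:3]@np.array([(u-cx)/F,(v-cy)/F,1]); return o+r*(z-o[2])/r[2]
def wdz(f,R,p,u,v):
    F,cx,cy=K(f); q=f["depth"][v,u]; return R@(f["hand_eye"]@np.array([(u-cx)/F*q,(v-cy)/F*q,q,1]))[:3]+p
E
python3 - <<'E'
from h import *
a=wrist("w2"); c=a[0]["color"]
k=(c.max(-1)<50); k[200:]=0; n,l,s,ce=cv2.connectedComponentsWithStats(k.astype(np.uint8))
for i in range(1,n):
    if s[i][4]>150: print(s[i],ce[i],wpt(*a,*ce[i],.088))
for v in range(150,290,6): print(v,(wdz(*a,262,v)*1000).round(0),end=";")
E
```

```text
t 4.7 p [ 0.5602 -0.1384  0.1755] F [ 0.3  0.1 -0.7] w -0.0
[241  98  33  36 918] [256.87363834 115.7211329 ] [ 0.49533025 -0.12745984  0.088     ]
[320 132 127   2 165] [378.27878788 132.62424242] [ 0.52079336 -0.0501649   0.088     ]
150 [ 527. -129.   42.];156 [ 531. -130.   49.];162 [ 534. -131.   56.];168 [ 543. -132.   41.];174 [ 547. -133.   42.];180 [ 553. -134.   43.];186 [ 558. -135.   42.];192 [ 563. -136.   42.];198 [ 554. -135.   83.];204 [ 559. -135.   83.];210 [ 563. -136.   83.];216 [ 568. -137.   82.];222 [ 573. -138.   82.];228 [ 578. -139.   83.];234 [ 583. -140.   81.];240 [ 589. -141.   81.];246 [ 549. -135.  164.];252 [ 549. -135.  170.];258 [ 549. -135.  176.];264 [ 549. -135.  181.];270 [ 550. -135.  184.];276 [ 549. -135.  190.];282 [ 548. -135.  194.];288 [ 550. -135.  197.];
```

View pics/w2.png

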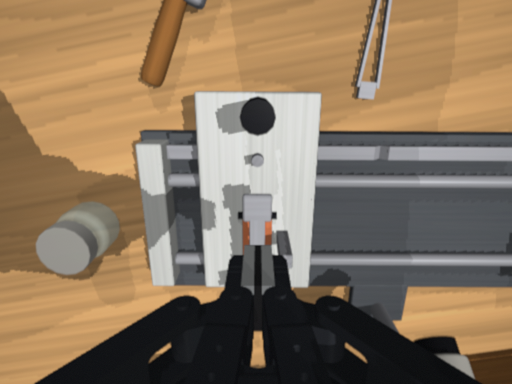

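The lever is caught: it lies flat at about 82 mm with the fingers off, and the carriage hasn't moved. The knob is at (257,116), i.e. (0.496, -0.127). Going to the knob with the jaws open.

Call:
{"op": "arm_command", "data": {
  "targets": [
    [0,-22,0,0.4,0,0],
    [0,-22,0,0,0,0],
    [-1,-21,0,0,0,0],
    [0,0,0,0,0,0],
    [0,0,0,0,0,0],
    [0,0,0,0,0,0]
  ],
  "grip": 100
}}

```text
clock: 5.35
position: [0.4924, -0.1262, 0.1723]
tool_rot: [-3.136, 0.001, 1.388]
force: [0.9, -1.1, -0.6]
grip_width: 0.0848
```

Run:
```python
from h import *
tool([.496,-.127,.067])
```

```text
t 5.35 p [ 0.4924 -0.1262  0.1723] F [ 0.9 -1.1 -0.6] w 0.0848
tool mm [  0.    4.3 105.3]
```

Call:
{"op": "arm_command", "data": {
  "targets": [
    [0,4,20,-0.3,0,0],
    [0,0,25,0,0,0],
    [0,0,25,0,0,0],
    [0,0,20,0,0,0],
    [0,0,13,0,0,0],
    [0,0,0,0,0,0]
  ]
}}

```text
clock: 5.95
position: [0.5006, -0.1274, 0.0649]
tool_rot: [3.139, 0.001, 1.389]
force: [0.2, -0.6, 0.2]
grip_width: 0.0854
```

Run:
```python
from h import *
tool([.496,-.127,.067])
```

```text
t 5.95 p [ 0.5006 -0.1274  0.0649] F [ 0.2 -0.6  0.2] w 0.0854
tool mm [-0.4 -4.6 -2.1]
```

Call:
{"op": "arm_command", "data": {
  "targets": [
    [0,-4,-2,0,0,0],
    [0,0,0,0,0,0]
  ]
}}

```text
clock: 6.15
position: [0.4969, -0.127, 0.0677]
tool_rot: [3.138, 0.001, 1.389]
force: [0.1, 0.9, -0.2]
grip_width: 0.0853
```

Call:
{"op": "arm_command", "data": {
  "targets": [
    [0,0,0,0,0,0],
    [0,0,0,0,0,0],
    [0,0,0,0,0,0],
    [0,0,0,0,0,0],
    [0,0,0,0,0,0],
    [0,0,0,0,0,0]
  ],
  "grip": 0,
  "grip_force": 50
}}

```text
clock: 6.75
position: [0.4982, -0.127, 0.0704]
tool_rot: [3.134, 0.0, 1.389]
force: [0.5, 0.2, -2.4]
grip_width: 0.0229
```

Run:
```python
from h import *
a=wrist("w3")
```

```text
t 6.75 p [ 0.4982 -0.127   0.0704] F [ 0.5  0.2 -2.4] w 0.0229
```

View pics/w3.png

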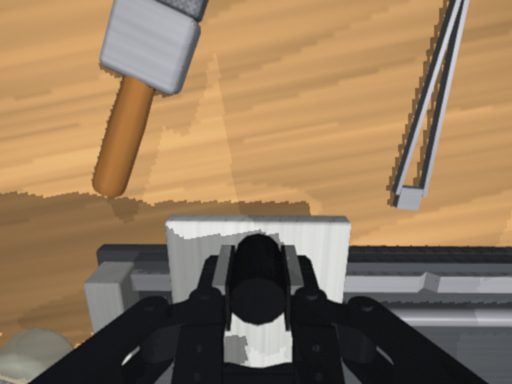

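The knob is between the pads at 22.9 mm. I'll slide towards the lens, stopping short of the expected notch (about +111 mm).

Call:
{"op": "arm_command", "data": {
  "targets": [
    [5,0,0,0,0,0],
    [12,0,0,0,0,0],
    [15,0,0,0,0,0],
    [15,0,0,0,0,0],
    [0,0,0,0,0,0]
  ]
}}

```text
clock: 7.3
position: [0.5067, -0.0832, 0.0704]
tool_rot: [3.133, 0.005, 1.384]
force: [-0.0, 3.5, 2.5]
grip_width: 0.0227
```

Run:
```python
from h import *
kn=np.array([.4982,-.1270,.0704]); yb=np.array([.187,.9824,0])
R,p=tool(kn+.1*yb); print("moved",(p-kn)@yb, "F tool",R.T@bot.observe()["force"])
```

```text
t 7.3 p [ 0.5067 -0.0832  0.0704] F [-0.   3.5  2.5] w 0.0227
tool mm [55.4 -0.1 -0.3]
moved 0.044573479875231296 F tool [ 3.46711198 -0.63747807 -2.52836121]
```

Call:
{"op": "arm_command", "data": {
  "targets": [
    [10,0,0,0,0,0],
    [14,0,0,0,0,0],
    [14,0,0,0,0,0],
    [10,0,0,0,0,0],
    [3,0,0,0,0,0],
    [0,0,0,0,0,0]
  ]
}}

```text
clock: 7.9
position: [0.5156, -0.0363, 0.0704]
tool_rot: [3.133, 0.01, 1.381]
force: [0.3, 0.7, 0.4]
grip_width: 0.0226
```

```bash
cat >> h.py <<'E'
def prog():
    kn=np.array([.4982,-.1270,.0704]); yb=np.array([.187,.9824,0])
    R,p=tool(); print("moved",((p-kn)@yb*1000).round(2), "F tool",(R.T@bot.observe()["force"]).round(2))
E
python3 -c "
from h import *
prog()"
```

```text
t 7.9 p [ 0.5156 -0.0363  0.0704] F [0.3 0.7 0.4] w 0.0226
moved 92.39 F tool [ 0.72  0.18 -0.44]
```

Call:
{"op": "arm_command", "data": {
  "targets": [
    [5,0,0,0,0,0],
    [5,0,0,0,0,0],
    [0,0,0,0,0,0]
  ]
}}

```text
clock: 8.2
position: [0.5174, -0.0273, 0.0703]
tool_rot: [3.133, 0.011, 1.379]
force: [-1.6, 1.8, 2.7]
grip_width: 0.0228
```

Call:
{"op": "arm_command", "data": {
  "targets": [
    [2,0,0,0,0,0],
    [0,0,0,0,0,0]
  ]
}}

```text
clock: 8.4
position: [0.5178, -0.0249, 0.0704]
tool_rot: [3.133, 0.01, 1.379]
force: [0.8, 3.0, 3.2]
grip_width: 0.0226
```

Call:
{"op": "arm_command", "data": {
  "targets": [
    [2,0,0,0,0,0],
    [0,0,0,0,0,0]
  ]
}}

```text
clock: 8.6
position: [0.5185, -0.0215, 0.0704]
tool_rot: [3.133, 0.009, 1.38]
force: [0.6, 9.6, 2.5]
grip_width: 0.0227
```

```bash
python3 -c "
from h import *
prog()"
```

```text
t 8.6 p [ 0.5185 -0.0215  0.0704] F [0.6 9.6 2.5] w 0.0227
moved 107.42 F tool [ 9.53 -1.22 -2.61]
```

The ball is drawing the carriage on at 9.5 N, so it is in the notch mouth. Now 1 mm steps.

Call:
{"op": "arm_command", "data": {
  "targets": [
    [1,0,0,0,0,0],
    [0,0,0,0,0,0]
  ]
}}

```text
clock: 8.8
position: [0.519, -0.0187, 0.0704]
tool_rot: [3.133, 0.007, 1.382]
force: [-0.1, 1.3, 3.0]
grip_width: 0.0229
```

Call:
{"op": "arm_command", "data": {
  "targets": [
    [1,0,0,0,0,0],
    [0,0,0,0,0,0]
  ]
}}

```text
clock: 9.0
position: [0.5191, -0.0184, 0.0703]
tool_rot: [3.133, 0.008, 1.381]
force: [-1.4, -0.1, 4.5]
grip_width: 0.0227
```

```bash
python3 -c "
from h import *
prog()"
```

```text
t 9.0 p [ 0.5191 -0.0184  0.0703] F [-1.4 -0.1  4.5] w 0.0227
moved 110.56 F tool [-0.4  -1.34 -4.5 ]
```

Force has fallen to zero at 110.6 mm, and the last 1 mm command moved only 0.3 mm, so it is sitting in the V. I'll settle and check it visually.

Call:
{"op": "arm_command", "data": {
  "targets": [
    [0,0,0,0,0,0],
    [0,0,0,0,0,0],
    [0,0,0,0,0,0],
    [0,0,0,0,0,0],
    [0,0,0,0,0,0]
  ]
}}

```text
clock: 9.5
position: [0.5191, -0.0185, 0.0704]
tool_rot: [3.133, 0.008, 1.381]
force: [-0.7, 0.3, 4.0]
grip_width: 0.0226
```

```bash
python3 -c "
from h import *
prog()
f=bot.grab_frame('scene'); np.savez('s3',**f)
cv2.imwrite('pics/s3.png',cv2.resize(f['color'][130:270,150:310,::-1],None,fx=5,fy=4.28*5/4.28,interpolation=cv2.INTER_CUBIC)[:600])
prog()"
```

```text
t 9.5 p [ 0.5191 -0.0185  0.0704] F [-0.7  0.3  4. ] w 0.0226
moved 110.48 F tool [ 0.11 -0.74 -4.02]
t 9.55 p [ 0.5191 -0.0185  0.0703] F [0.  0.3 4.8] w 0.0225
moved 110.52 F tool [ 0.23 -0.01 -4.78]
```

View pics/s3.png

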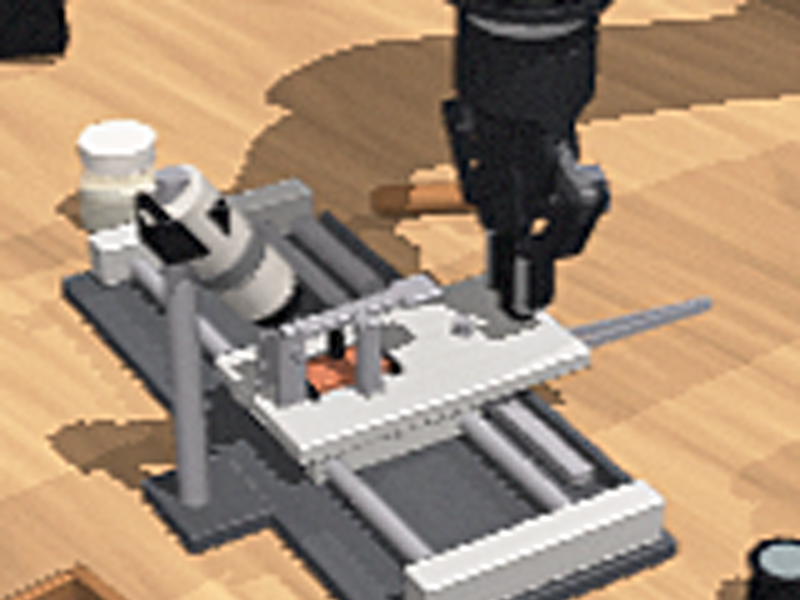

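The lever is flat, the carriage is by the lens and the pin has sunk. One more probe to make sure it resists past the middle.

Call:
{"op": "arm_command", "data": {
  "targets": [
    [1.5,0,0,0,0,0]
  ]
}}

```text
clock: 9.65
position: [0.5192, -0.0179, 0.0703]
tool_rot: [3.133, 0.009, 1.38]
force: [-2.5, -9.8, 4.7]
grip_width: 0.0226
```

Call:
{"op": "arm_command", "data": {
  "targets": [
    [0,0,0,0,0,0],
    [0,0,0,0,0,0],
    [0,0,0,0,0,0],
    [0,0,0,0,0,0]
  ]
}}

```text
clock: 10.05
position: [0.5191, -0.0184, 0.0703]
tool_rot: [3.133, 0.009, 1.38]
force: [-1.3, -1.2, 3.4]
grip_width: 0.023
```

```bash
python3 -c "
from h import *
prog()"
```

```text
t 10.05 p [ 0.5191 -0.0184  0.0703] F [-1.3 -1.2  3.4] w 0.023
moved 110.6 F tool [-1.45 -0.98 -3.36]
```

The carriage resisted with about 10 N past the middle and settled back, so it is centred. Handing in.

```bash
python3 -c "
from h import *
bot.job_done(); prog()"
```

```text
the job is handed in; nothing more can be done
the job is handed in; nothing more can be done
```

The plate is clamped and the carriage is in the notch, with the gripper still holding the knob. I handed the job in at about 10 s of the 64 s allowed.

- **Clamp:** I pressed the lever hard down, to about 10 N, then took the fingers off. It stayed flat at about 82 mm, close to the 79 mm given for caught. The carriage had not moved by then.
- **Slide:** The carriage moved about 110.6 mm towards the lens; the notch had looked to be about 111 mm away. The ball drew it on with about 9.5 N, then the force fell to about zero. A small push past that point met about 10 N, and the carriage settled back.
- **Last checks:** Just before hand-in, the force along the slide was about -1.5 N and the gripper opening was 23 mm. In the last picture the lever was still down and the pin looked sunk, though I did not measure the pin's height. The jar, tweezers and brush looked undisturbed. The loupe was only partly in view, and the wax block and copper blank were out of it, but the arm never went near these.

No check failed. The one mismatch is that the gripper read about 23 mm on the 24 mm knob.

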